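# Wipe the sample paddle clean and hold its bead in the curing lamp

### The job

A freshly coated bead lies loose in the pocket of the sample paddle, so the paddle cannot be tipped clean: with the buffer block, wipe all four nail clippings off the paddle onto the table without touching the bead, and set the block back down on the table. Then pick the paddle up by its handle, carry it level so that the bead stays in its pocket, and bring it straight into the middle of the curing lamp's open front until the bead is a good 2 cm or more inside. The program finishes there, with the gripper still holding the paddle level and steady in the air, clear of the lamp's sill and hood; leave the polish bottle and the small glass where they stand.

Things in the scene. Friction and masses are not known exactly. Their poses are not given: they have to be found in the camera images.
- paddle: stainless steel sample paddle, loose on the table, about 0.14 kg. Plate 169 (x) x 62 (y) x 7 mm with round corners, on grippy 2 mm rubber feet, top 9 mm above the table. Origin under the plate's centre at table level; x points from the handle to the bead's end, z up; centre of mass about x = -33 mm. The clippings start between x = -60 and +14 mm, between handle and pocket
- handle (a point): centre of the paddle's straight grey handle, at x = -135 mm, y = 0, z = 22 mm in the paddle's frame; the handle is a bar 80 mm long (x) x 14 mm wide (y) x 20 mm high, its underside 12 mm above the table; two thin struts join it to the plate
- pocket (a point): bead's centre when it lies in the middle of the pocket (x = +56 mm, y = 0, z = 15.5 mm in the paddle's frame); the pocket is a round recess in the plate, 26 mm wide, 3.5 mm deep, with a flat floor
- bead: loose white ceramic ball, 20 mm diameter, about 14 g, in the pocket, where it can roll about 5 mm off the middle; use bead_center, as the origin rolls round with it
- bead_center (a point): centre of the bead
- clipping_1: loose nail clipping, white curved plastic shell about 11 x 11 mm, 5 mm high, arched side up, on the plate of the paddle; origin at the centre of its underside
- clipping_2: another such clipping on the paddle
- clipping_3: another such clipping on the paddle
- clipping_4: another such clipping on the paddle
- buffer_block: four-way buffer block, pale lilac box 26 (x) x 93 (y) x 25 mm (z), light, lying loose on the table; origin at the centre of its underside. Its 93 mm length wipes the whole strip of clippings in one stroke across the paddle; a gap of 1 to 3 mm under it still takes them along
- lamp_mouth (a point): middle of the open front of the fixed white curing lamp (domed hood, 231 x 205 x 103 mm), in the plane of the hood's front edge, 45 mm above the table; x axis points into the lamp, z up. Front sill: 15 mm above the table, 3 to 9 mm before this plane. Rear wall at x = 200 mm. Inside it is free for |y| < 70 mm from 16 to 55 mm above the table, and for |y| < 40 mm up to 78 mm
- polish_bottle: bystander: pink polish bottle with a black cap, 27 x 34 x 78 mm, loose; origin at the centre of its underside
- small_glass: bystander: small clear glass, 37 mm wide, 42 mm high, loose; origin at the centre of its underside
Not all that is in view belongs to the job. What is shaped like the buffer_block but purple or yellow is not meant.

How it is judged:
On the way, in this order (a step that is already met when the one before it is completed fails the run):
1. all four clippings are off the paddle's plate, wiped with the buffer block in the gripper (height (world z) of each of clipping_1, clipping_2, clipping_3, clipping_4 below 0.0075 m and height (world z) of paddle below 0.006 m and contact force between the fingers and buffer_block above 0.5 N), for 0.1 s.
2. the block is down on the table and the paddle is lifted clear by its handle (height (world z) of buffer_block below 0.016 m and contact force between the fingers and buffer_block below 0.1 N and contact force between the fingers and paddle above 0.5 N and height (world z) of paddle above 0.015 m), for 0.2 s.
3. the paddle is held steady and level, clear of the sill, with the bead in the middle of the lamp's opening (x of bead_center in the frame of lamp_mouth between 0.02 and 0.16 m and y of bead_center in the frame of lamp_mouth between -0.036 and 0.036 m and z of bead_center in the frame of lamp_mouth below 0.02 m and angle between the x axis of paddle and the x axis of lamp_mouth, either way round below 0.3 rad and angle between paddle's own z axis and vertical below 0.14 rad and linear speed of paddle below 0.02 m/s and height (world z) of paddle above 0.018 m and contact force between the fingers and paddle above 0.5 N), for 0.5 s.
At the end, for the whole second after the job is handed in: the gripper holds the paddle still, level (8 degrees), pointing into the lamp (17 degrees), feet over 18 mm up, clear of the sill; the bead lies in its pocket, 20 to 160 mm inside the lamp, within 36 mm of its middle, at most 65 mm up; clippings and block lie on the table, released (all of step 3 and distance between bead_center and pocket below 0.011 m and height (world z) of each of clipping_1, clipping_2, clipping_3, clipping_4 below 0.012 m and height (world z) of buffer_block below 0.016 m and linear speed of buffer_block below 0.02 m/s and contact force between the fingers and buffer_block below 0.1 N); the arm keeps its last pose, push and grip.
It fails at once if the bead leaves the pocket (distance between bead_center and pocket above 0.014 m).
It fails at once if the paddle is tipped by more than 20 degrees (angle between paddle's own z axis and vertical above 0.35 rad).
It fails at once if the block or the fingers touch the bead (contact force between any of buffer_block, the fingers and bead above 0.2 N).
It fails at once if the polish bottle or the small glass is moved (distance of any of polish_bottle, small_glass from where it was at the start of the episode above 0.03 m).
It also fails if it takes over 70 s, if anything falls off the work surface, if the arm or the gripper's body presses on something with over 40 N, if the wrist force passes 120 N, or if a joint passes its speed limit or range.

### The arm

A 6-joint arm with a two-finger parallel gripper is mounted at the origin on a cart in front of the work surface, level with it; the furniture and walls round the work are solid. World frame = base frame: x ahead of the robot, y to its left, z up, the work surface at z = 0. Lengths are in m, angles in rad, forces in N, time in s.
With the tool pointing down it reaches from about 0.375 to 0.975 m from the base axis. Payload 3.8 kg.
Tool frame: the origin (TCP) lies on the centre line of the jaws, within the pads' length; the fingertips stand 19 mm ahead of it and the grasp point (between the pads) is the TCP; z points along the fingers, y is the line along which they close (so a half turn about z gives the same grasp; the last joint's range is limited). The gripper opens to 88 mm and grips with 3 to 60 N. Pads are 18 mm wide; open, the fingers measure 123 mm over their backs; the gripper's body (75 mm by 187 mm) begins 45 mm behind the grasp point.
Start: joints at [-1.368, 0.264, 1.604, -0, 1.274, -0.037], TCP at [0.16, -0.656, 0.258] pointing down, gripper open.
Joint ranges: [-2.63, 2.63], [-0.94, 2.18], [0.31, 2.57], [-1.31, 4.45], [0, 2.66], [-2.55, 2.55]. Speed limits (rad/s): [2.57, 2.57, 3.14, 3.14, 3.14, 3.14].

### API

Orientations are given as a 3x3 rotation matrix whose columns are the frame's x, y, z axes.
In Python, from station import ctrl, vision gives the robot as it stands.
- The arm moves only by the tool jog_arm, never from a script. Its arguments are lists of equal length, an entry for each row: "xyz": the shift along the world's x, y, z in units of 50 mm (1.0 is 50 mm), a list of three; "rot": the turn, a rotation vector about the world's x, y, z in units of 10 degrees (1.0 is 10 degrees), a list of three; "grip": the opening, from 0 (shut) to 1 (fully open). A call has 1 to 8 rows; each row is the pose to reach, as a shift and turn from the pose commanded when the call began; what a row does not reach only later rows make up. A row lasts 1/8 s, in which the tool goes at most 62.5 mm and 10.7 degrees, less where a joint would pass 70% of its speed; a pose out of reach is approached as far as the arm can. A call with a gripper value outside its range is refused whole. The fingers move at their own pace and stop on an object; "squeeze" is the grip in N (left out, the last holds). Time passes only in rows, so rows that repeat a pose let the fingers close. It gives the time, the measured TCP pose, the force, the opening and the grip force at its end, in the units of the state.
- ctrl.state(): the state, without advancing time (a new reading comes with each control period).
- vision.grab_frame(name): name is "side" or "top" or "wrist"; returns (picture, depth): 400x640x3 uint8, red, green, blue; 400x640 float32, m along the optical axis (not along the pixel's ray), 0 where there is no reading.
- vision.get_calibration(name): a dict with "fx", "fy", "cx", "cy" (pixels), "rvec" (rotation vector, rad) and "tvec" (3), from world to camera coordinates, as OpenCV has them; the wrist camera has in their place "tool_from_camera" (4x4, takes a point from camera to tool coordinates, whose origin is the TCP and whose axes are the flange's). Camera axes: x right, y down, z forward; pixel columns grow to the right and rows downward; lengths in m; the calibration is good to about 2 mm. A picture is of the moment at which its call begins: read the wrist's pose just before it. get_calibration takes no time and is no camera call.
- ctrl.sign_off(): hands the job in; it is judged then, once.
The state is a dict: "t": time; "joint_pos": joint angles; "dq": joint speeds; "joint_efforts": joint torques, N m; "eef_pos": TCP position; "tool_rot": TCP orientation; "ft_force": force on the tool from outside, world axes, zero at the start; "moment": the same for the moment, N m; "finger_gap": opening from 0.0 (shut) to 1.0 (fully open); "finger_force": force on a finger pad.
Only numpy, scipy, OpenCV 4.12 (cv2) and the standard library are available. Lean on these libraries where they do the work, as an engineer would, in place of code of your own. Each camera call takes 0.05 s, during which the arm holds its last target. There are 200 camera calls.

## Working session

There is one attempt and no reset: what is moved stays moved. The work goes in short steps, Python scripts to look and compute and a tool call to move; the robot and the scene stay as the last step left them, time stands still between calls to the robot, and variables do not carry over. Pictures are saved under pics/ and viewed, at most 10 in all, crops included, and the job is handed in when it is done.

Besides the shell and the picture viewer there is one more tool, called after "Request:" by a JSON object that holds its "op" and its "data". jog_arm: Moves the arm, as the interface text tells. Its arguments: {"type":"object","properties":{"xyz":{"type":"array"},"rot":{"type":"array"},"grip":{"type":"array"},"squeeze":{"type":"number"}},"required":["xyz","rot","grip"]}

```bash
ls; mkdir -p pics; cat > h.py <<'E'
import numpy as np, cv2
from station import ctrl, vision
def cam(name, st=None):
    c=vision.get_calibration(name)
    K=np.array([[c['fx'],0,c['cx']],[0,c['fy'],c['cy']],[0,0,1.]])
    if name=='wrist':
        T=np.eye(4);T[:3,:3]=np.array(st['tool_rot']).reshape(3,3);T[:3,3]=st['eef_pos']
        M=T@np.array(c['tool_from_camera']); return K,M[:3,:3],M[:3,3]
    R=cv2.Rodrigues(np.array(c['rvec'],float))[0]; return K,R.T,-R.T@np.array(c['tvec'],float).ravel()
def ray(C,uv,z):
    K,R,t=C; uv=np.atleast_2d(uv).astype(float)
    d=(R@np.linalg.inv(K)@np.c_[uv,np.ones(len(uv))].T).T
    return t+d*((z-t[2])/d[:,2])[:,None]
def grab(name,save=None):
    st=ctrl.state(); im,d=vision.grab_frame(name)
    if save: cv2.imwrite('pics/'+save,im[:,:,::-1])
    return im,d,cam(name,st)
E
python3 - <<'E'
from h import *
for n in('top','side'):
    im,d,C=grab(n,n+'1.png'); np.savez(n+'1.npz',im=im,d=d); print(n,C[2],C[1][:,2])
E
```

```text
pics
top [ 0.4881631  -0.00515582  1.18111681] [ 0.05278785 -0.01591133 -0.99847898]
side [0.53656238 1.04276305 0.82556987] [ 0.02164861 -0.81712046 -0.57606032]
```

View pics/top1.png

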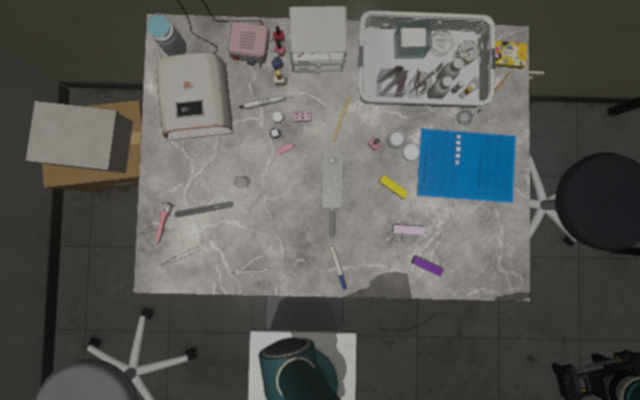

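View pics/side1.png

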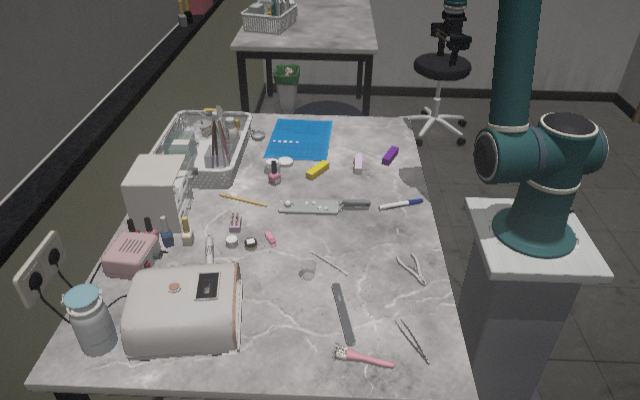

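The top view shows the paddle at (333,190) with its handle toward the robot, the lilac block at (408,230), the lamp at (195,95) opening toward the robot, the bottle at (375,144) and the glass at (241,182). The side view agrees: lamp mouth on the right of the hood at about (240,310), paddle at (310,208).

```bash
python3 - <<'E'
from h import *
im=np.load('top1.npz')['im'];d=np.load('top1.npz')['d'];C=cam('top')
hsv=cv2.cvtColor(im,cv2.COLOR_RGB2HSV)
print(hsv[230,408],hsv[190,333],hsv[225,332],hsv[205,310])
def rect(m,z,box,name):
    x0,y0,x1,y1=box; mm=np.zeros_like(m); mm[y0:y1,x0:x1]=m[y0:y1,x0:x1]
    c=max(cv2.findContours(mm,0,1)[0],key=cv2.contourArea)
    p=ray(C,c[:,0]+0.0,z)[:,:2].astype(np.float32)
    print(name,cv2.contourArea(c),cv2.minAreaRect(p), cv2.boundingRect(c))
rect(((hsv[:,:,0]>130)&(hsv[:,:,0]<175)&(hsv[:,:,1]>18)&(hsv[:,:,2]>140)).astype(np.uint8),.025,(385,218,435,242),'block')
for n,uv,z in [('handle end',(332.5,236),.03),('plate far',(333,155),.009),('glass',(241,182),.02),('bottle',(375,144),.07),('lampL',(164,136),.05),('lampR',(232,131),.05)]: print(n,ray(C,uv,z)[0].round(3))
K,R,t=C
def pts(x0,y0,x1,y1):
    v,u=np.mgrid[y0:y1,x0:x1];z=d[y0:y1,x0:x1];P=np.stack([(u-K[0,2])/K[0,0]*z,(v-K[1,2])/K[1,1]*z,z],-1);return P@R.T+t
P=pts(140,40,250,160);m=(P[...,2]>.02)&(P[...,2]<.2)
q=P[m];print(np.percentile(q,[0.5,2,98,99.5],axis=0).round(3))
for y in np.arange(.25,.55,.03):
    s=q[abs(q[:,1]-y)<.008]
    if len(s): print(round(y,2),s[:,0].min().round(3),s[s[:,2]>.09][:,0].min().round(3) if (s[:,2]>.09).any() else '',s[:,2].max().round(3))
cv2.imwrite('pics/crop.png',np.hstack([cv2.resize(im[60:160,140:250,::-1],None,fx=3.6,fy=3.6,interpolation=2),cv2.resize(im[145:245,280:390,::-1],None,fx=3.6,fy=3.6,interpolation=2)]))
E
```

```text
[152  20 176] [ 30  10 146] [ 45   5 111] [ 19  14 141]
block 180.5 ((0.4619181156158447, -0.30710166692733765), (0.08768050372600555, 0.023614760488271713), 88.16060638427734) (394, 225, 30, 10)
handle end [ 0.437 -0.08   0.03 ]
plate far [ 0.682 -0.078  0.009]
glass [0.591 0.197 0.02 ]
bottle [ 0.707 -0.195  0.07 ]
lampL [0.718 0.42  0.05 ]
lampR [0.738 0.223 0.05 ]
[[0.726 0.182 0.024]
 [0.735 0.194 0.032]
 [0.995 0.429 0.101]
 [1.004 0.436 0.105]]
0.25 0.743 0.751 0.093
0.28 0.738 0.738 0.098
0.31 0.736 0.737 0.103
0.34 0.73 0.73 0.109
0.37 0.727 0.727 0.103
0.4 0.721 0.724 0.121
0.43 0.719 0.87 0.116
```

View pics/crop.png

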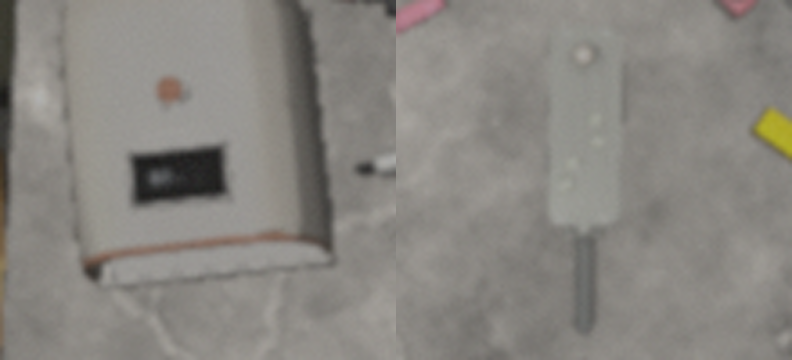

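The crop shows the lamp's front rim from about (92,258) to (325,240), opening toward the robot with a yaw of about 7°. The paddle is nearly parallel to world x. The bead is at its far end at (584,54), with four clippings at (597,120), (598,140), (571,163) and (565,184).

```bash
python3 - <<'E'
from h import *
s=ctrl.state();print(s['eef_pos'],np.round(s['tool_rot'],3),s['t'],s['finger_gap'])
print(np.round(vision.get_calibration('wrist')['tool_from_camera'],3),vision.get_calibration('wrist')['fx'])
E
```

```text
[ 0.16018755 -0.65510403  0.25651836] [[ 0.971  0.238 -0.   ]
 [ 0.238 -0.971  0.002]
 [ 0.    -0.002 -1.   ]] 0.1 1.0014096258159773
[[ 0.001 -0.962 -0.275  0.071]
 [ 1.     0.     0.    -0.001]
 [-0.    -0.275  0.962 -0.127]
 [ 0.     0.     0.     1.   ]] 355.0407938625995
```

Request:
{"op": "jog_arm", "data": {"xyz": [[1,1,-0.2],[2,2.1,-0.4],[3,3.2,-0.6],[4,4.3,-0.8],[5,5.5,-1],[6,6.6,-1.1],[6.04,6.96,-1.1],[6.04,6.96,-1.1]], "rot": [[0,0,1],[0,0,2],[0,0,3],[0,0,4],[0,0,5],[0,0,6],[0,0,7],[0,0,7.44]], "grip": [1,1,1,1,1,1,1,1]}}

```text
t: 1.1
eef_pos: [0.4633, -0.3046, 0.2018]
tool_rot: [[0.026, 1.0, -0.001], [1.0, -0.026, 0.001], [0.001, -0.001, -1.0]]
ft_force: [0.8, -0.3, 0.3]
finger_gap: 0.995
finger_force: 0.0
```

Request:
{"op": "jog_arm", "data": {"xyz": [[0,0,0],[0,0,0]], "rot": [[0,0,0],[0,0,0]], "grip": [1,1]}}

```text
t: 1.35
eef_pos: [0.4619, -0.3081, 0.2025]
tool_rot: [[0.033, 0.999, -0.001], [0.999, -0.033, -0.0], [-0.0, -0.001, -1.0]]
ft_force: [-0.1, 0.0, 0.2]
finger_gap: 1.001
finger_force: 0.0
```

```bash
python3 - <<'E'
from h import *
im,d,C=grab('wrist','w1.png');np.savez('w1.npz',im=im)
s=ctrl.state();print(s['eef_pos'],np.round(s['tool_rot'],3))
hsv=cv2.cvtColor(im,cv2.COLOR_RGB2HSV)
m=((hsv[:,:,0]>130)&(hsv[:,:,0]<175)&(hsv[:,:,1]>15)&(hsv[:,:,2]>130)).astype(np.uint8)
m=cv2.morphologyEx(m,cv2.MORPH_OPEN,np.ones((3,3)))
for c in sorted(cv2.findContours(m,0,1)[0],key=cv2.contourArea)[-3:]:
    print(cv2.contourArea(c),cv2.boundingRect(c),cv2.minAreaRect(ray(C,c[:,0],.025)[:,:2].astype(np.float32)))
E
```

```text
[ 0.46175695 -0.30850632  0.20265063] [[ 0.034  0.999 -0.   ]
 [ 0.999 -0.034 -0.   ]
 [-0.    -0.    -1.   ]]
6.0 (329, 218, 4, 3) ((0.47074636816978455, -0.3402605950832367), (0.0019089002162218094, 0.0027310182340443134), 88.12928771972656)
15.0 (308, 226, 4, 6) ((0.45138075947761536, -0.34877538681030273), (0.0048654028214514256, 0.00274163531139493), 87.75448608398438)
1823.0 (308, 131, 29, 89) ((0.4639715552330017, -0.30081814527511597), (0.07848553359508514, 0.023909026756882668), 87.62118530273438)
```

View pics/w1.png

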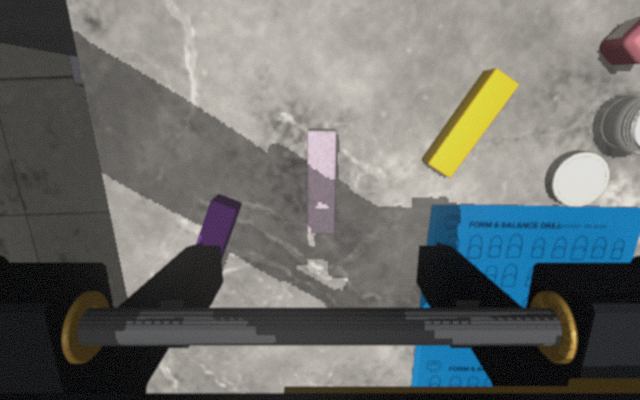

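The block's top spans rows 130–234 and columns 308–336, so it is centred under the gripper.

Request:
{"op": "jog_arm", "data": {"xyz": [[0.03,0,-1],[0.03,0,-2],[0.03,0,-3],[0.03,0,-3.5],[0.03,0,-3.5],[0.03,0,-3.5],[0.03,0,-3.5]], "rot": [[0,0,0],[0,0,0],[0,0,0],[0,0,0],[0,0,0],[0,0,0],[0,0,0]], "grip": [0.7,0.6,0.5,0.5,0.5,0.5,0.5], "squeeze": 25}}

```text
t: 2.28
eef_pos: [0.465, -0.3091, 0.0297]
tool_rot: [[0.033, 0.999, 0.003], [0.999, -0.033, -0.002], [-0.002, 0.003, -1.0]]
ft_force: [0.4, -0.8, 0.1]
finger_gap: 0.502
finger_force: 0.0
```

Request:
{"op": "jog_arm", "data": {"xyz": [[0,0,0],[0,0,0],[0,0,0],[0,0,0],[0,0,0],[0,0,0]], "rot": [[0,0,0],[0,0,0],[0,0,0],[0,0,0],[0,0,0],[0,0,0]], "grip": [0.2,0.1,0.1,0.1,0.1,0.1]}}

```text
t: 3.02
eef_pos: [0.4643, -0.308, 0.0285]
tool_rot: [[0.032, 0.999, 0.001], [0.999, -0.032, -0.001], [-0.001, 0.001, -1.0]]
ft_force: [-1.3, 0.3, 6.4]
finger_gap: 0.289
finger_force: 25.0
```

Request:
{"op": "jog_arm", "data": {"xyz": [[0,0,0.8],[0.1,0.2,1.6],[0.3,0.6,2.2],[0.5,1,2.8],[0.7,1.4,2.8],[0.9,1.8,2.8],[1.1,2.2,2.8],[1.1,2.2,2.8]], "rot": [[0,0,0],[0,0,-1],[0,0,-2],[0,0,-3],[0,0,-4],[0,0,-5],[0,0,-6],[0,0,-7]], "grip": [0.1,0.1,0.1,0.1,0.1,0.1,0.1,0.1]}}

```text
t: 4.03
eef_pos: [0.5191, -0.1961, 0.1672]
tool_rot: [[0.951, 0.308, -0.001], [0.308, -0.951, 0.001], [-0.0, -0.001, -1.0]]
ft_force: [1.0, -0.6, -1.1]
finger_gap: 0.289
finger_force: 25.0
```

Request:
{"op": "jog_arm", "data": {"xyz": [[0,0,0],[0,0,0],[0,0,0],[0,0,0]], "rot": [[0,0,-1],[0,0,-1.82],[0,0,-1.82],[0,0,-1.82]], "grip": [0.1,0.1,0.1,0.1]}}

```text
t: 4.53
eef_pos: [0.5186, -0.1976, 0.1674]
tool_rot: [[1.0, 0.001, -0.0], [0.001, -1.0, 0.0], [-0.0, -0.0, -1.0]]
ft_force: [0.3, -0.6, -0.5]
finger_gap: 0.291
finger_force: 25.0
```

```bash
python3 - <<'E'
from h import *
im,d,C=grab('wrist','w2.png');np.savez('w2.npz',im=im,d=d,K=C[0],R=C[1],t=C[2])
s=ctrl.state();print(s['eef_pos'],np.round(s['tool_rot'],3),s['finger_gap'],s['finger_force'])
E
```

```text
[ 0.51866052 -0.19760712  0.16746289] [[ 1.     0.001 -0.   ]
 [ 0.001 -1.     0.   ]
 [-0.    -0.    -1.   ]] 0.28842288636748165 24.993031919002533
```

View pics/w2.png

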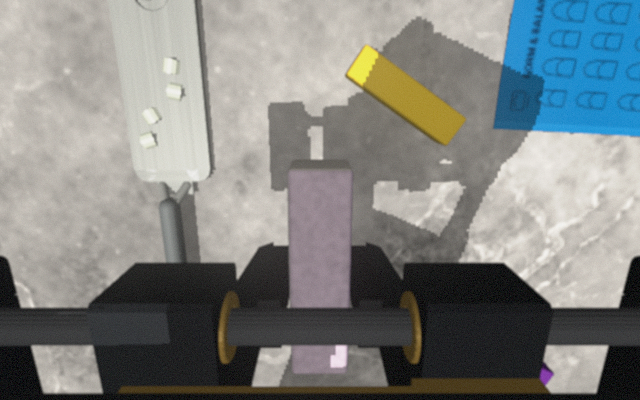

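The held block is at (320,260). The paddle plate has its left edge from (112,0) to (135,172), its right edge from (193,0) to (212,170) and its near end at row about 180. The clippings are at (171,65), (175,91), (151,115) and (148,141).

```bash
python3 - <<'E'
from h import *
z=np.load('w2.npz');im=z['im'];C=(z['K'],z['R'],z['t'])
g=cv2.GaussianBlur(cv2.cvtColor(im,cv2.COLOR_RGB2GRAY),(3,3),0).astype(float)
L=[];Rr=[]
for v in range(20,160,5):
    r=np.gradient(g[v]); l0=112+(135-112)*v/172; r0=196+(212-196)*v/170
    a=int(l0)-7;L.append((a+np.argmax(r[a:a+15]),v)); b=int(r0)-7;Rr.append((b+np.argmin(r[b:b+15]),v))
PL=ray(C,L,.009);PR=ray(C,Rr,.009)
for P in(PL,PR):
    k=np.polyfit(P[:,0],P[:,1],1);res=P[:,1]-np.polyval(k,P[:,0]);P=P[abs(res)<.003];k=np.polyfit(P[:,0],P[:,1],1);print('edge yaw deg',np.degrees(np.arctan(k[0])),'y at .6',np.polyval(k,.6),'y@.45',np.polyval(k,.45),len(P))
c=g[165:195,165:195]
print('near end',ray(C,[(160,180),(185,181)],.009).round(4))
print('handle',ray(C,[(172,225),(170,260)],.032).round(4))
print('clips',ray(C,[(171,65),(175,91),(151,115),(148,141)],.012).round(4))
print('pocket near rim',ray(C,(152,10),.009).round(4))
print('block far end',ray(C,[(290,166),(351,166)],.168-.0285+.025).round(4))
E
```

```text
edge yaw deg 0.8146034857490675 y at .6 -0.044783742127250184 y@.45 -0.046916512772300634 28
edge yaw deg 0.6208431314964604 y at .6 -0.10701453927038145 y@.45 -0.10863996640409423 28
near end [[ 0.5259 -0.0659  0.009 ]
 [ 0.5251 -0.0864  0.009 ]]
handle [[ 0.495  -0.0815  0.032 ]
 [ 0.465  -0.0765  0.032 ]]
clips [[ 0.6142 -0.0861  0.012 ]
 [ 0.5957 -0.0871  0.012 ]
 [ 0.5779 -0.0666  0.012 ]
 [ 0.558  -0.0616  0.012 ]]
pocket near rim [[ 0.6518 -0.0754  0.009 ]]
block far end [[ 0.5657 -0.1859  0.1645]
 [ 0.5658 -0.2085  0.1645]]
```

Request:
{"op": "jog_arm", "data": {"xyz": [[0.5,0.4,0],[1.0,0.8,-0.6],[1.35,1.05,-1.3],[1.35,1.05,-2],[1.35,1.05,-2.4],[1.35,1.05,-2.56],[1.35,1.05,-2.56],[1.35,1.05,-2.56]], "rot": [[0,0,0.07],[0,0,0.07],[0,0,0.07],[0,0,0.07],[0,0,0.07],[0,0,0.07],[0,0,0.07],[0,0,0.07]], "grip": [0.1,0.1,0.1,0.1,0.1,0.1,0.1,0.1]}}

```text
t: 5.58
eef_pos: [0.5874, -0.1457, 0.0412]
tool_rot: [[1.0, 0.011, 0.003], [0.011, -1.0, -0.001], [0.003, 0.001, -1.0]]
ft_force: [-0.8, -0.3, -0.1]
finger_gap: 0.291
finger_force: 25.0
```

Now the sweep in +y.

Request:
{"op": "jog_arm", "data": {"xyz": [[0,0.3,-0.02],[0,0.6,-0.02],[0,0.9,-0.02],[0,1.2,-0.02],[0,1.5,-0.02],[0,1.8,-0.02],[0,2.1,-0.02],[0,2.4,-0.02]], "rot": [[0,0,0],[0,0,0],[0,0,0],[0,0,0],[0,0,0],[0,0,0],[0,0,0],[0,0,0]], "grip": [0.1,0.1,0.1,0.1,0.1,0.1,0.1,0.1]}}

```text
t: 6.58
eef_pos: [0.5863, -0.0241, 0.0387]
tool_rot: [[1.0, 0.011, -0.0], [0.011, -1.0, 0.0], [-0.0, -0.0, -1.0]]
ft_force: [0.1, 0.1, -0.3]
finger_gap: 0.288
finger_force: 25.0
```

Request:
{"op": "jog_arm", "data": {"xyz": [[0,0.3,0],[0,0.6,0],[0,0.9,0],[0,1.2,0],[0,1.5,0.5],[0,1.5,1.5],[0,1.5,2.4],[0,1.5,2.4]], "rot": [[0,0,0],[0,0,0],[0,0,0],[0,0,0],[0,0,0],[0,0,0],[0,0,0],[0,0,0]], "grip": [0.1,0.1,0.1,0.1,0.1,0.1,0.1,0.1]}}

```text
t: 7.58
eef_pos: [0.5898, 0.0506, 0.1639]
tool_rot: [[1.0, 0.011, 0.01], [0.011, -1.0, 0.0], [0.01, -0.0, -1.0]]
ft_force: [1.1, -0.5, 0.3]
finger_gap: 0.287
finger_force: 25.0
```

```bash
python3 - <<'E'
from h import *
im,d,C=grab('wrist','w3.png');np.savez('w3.npz',im=im,d=d,K=C[0],R=C[1],t=C[2])
s=ctrl.state();print(s['eef_pos'],s['finger_gap'],s['finger_force'],s['t'])
E
```

```text
[0.58790066 0.0503766  0.16107256] 0.28856100550223296 24.992927312850952 7.625
```

View pics/w3.png

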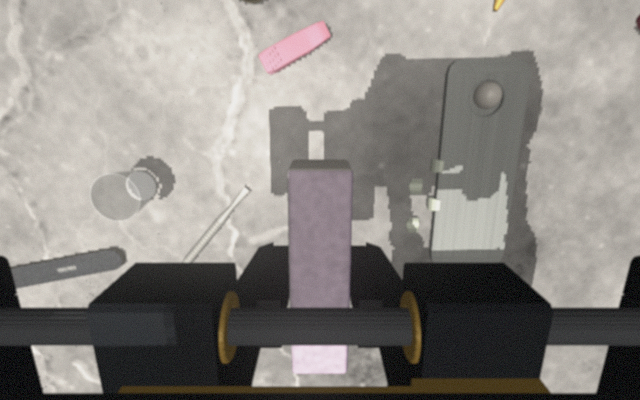

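The plate's left edge is now at about column 437 and the bead is still in its pocket at (488,95). Two clippings at (415,186) and (414,224) are clear of it. Two more at (437,167) and (433,204) sit at the edge and may be leaning on it, so I'll check their heights.

```bash
python3 - <<'E'
from h import *
z=np.load('w3.npz');im=z['im'];d=z['d'];K,R,t=C=(z['K'],z['R'],z['t'])
def P(u,v):
    q=d[v,u];return t+R@np.array([(u-K[0,2])/K[0,0]*q,(v-K[1,2])/K[1,1]*q,q])
for u,v in [(437,167),(433,204),(415,186),(414,224),(470,230),(400,215),(488,95)]:
    p=[P(a,b) for a in range(u-5,u+6,2) for b in (v-3,v,v+3)]; p=np.array(p);print((u,v),P(u,v).round(4),'zmax',p[:,2].max().round(4),'zmin',p[:,2].min().round(4))
g=cv2.cvtColor(im,cv2.COLOR_RGB2GRAY).astype(float)
for v in (230,240,120,130): 
    r=np.gradient(cv2.GaussianBlur(g,(3,3),0)[v]);u=425+np.argmax(abs(r[425:455]));print(v,u,ray(C,(u,v),.009).round(4))
cv2.imwrite('pics/c3.png',cv2.resize(im[150:250,380:500,::-1],None,fx=5,fy=5,interpolation=2))
E
```

```text
(437, 167) [ 0.6115 -0.0429  0.0094] zmax 0.0113 zmin 0.0062
(433, 204) [ 0.5806 -0.0427  0.0094] zmax 0.0111 zmin 0.0034
(415, 186) [ 0.5939 -0.0287  0.0017] zmax 0.0033 zmin 0.0003
(414, 224) [ 0.5605 -0.0306  0.002 ] zmax 0.0034 zmin -0.0004
(470, 230) [ 0.558  -0.0764  0.0088] zmax 0.0102 zmin 0.0072
(400, 215) [ 5.677e-01 -1.850e-02 -4.000e-04] zmax 0.0011 zmin -0.0011
(488, 95) [ 0.6668 -0.0693  0.0245] zmax 0.0262 zmin 0.0228
230 433 [[ 0.5578 -0.0451  0.009 ]]
240 432 [[ 0.5487 -0.0451  0.009 ]]
120 443 [[ 0.6483 -0.044   0.009 ]]
130 443 [[ 0.6407 -0.0448  0.009 ]]
```

View pics/c3.png

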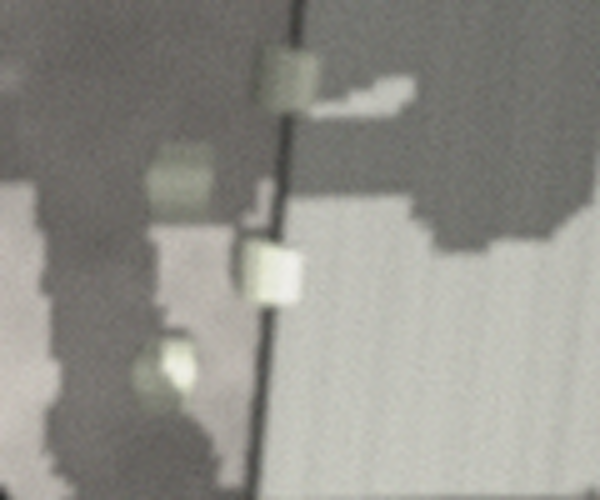

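Those two are hanging over the plate edge, so I'll make a second, lower and faster stroke starting from mid-plate.

Request:
{"op": "jog_arm", "data": {"xyz": [[0,-0.8,0],[0,-1.6,0],[0,-2.3,0],[0,-2.7,-0.8],[0,-2.7,-1.6],[0,-2.7,-2.2],[0,-2.7,-2.38],[0,-2.7,-2.38]], "rot": [[0,0,0],[0,0,0],[0,0,0],[0,0,0],[0,0,0],[0,0,0],[0,0,0],[0,0,0]], "grip": [0.1,0.1,0.1,0.1,0.1,0.1,0.1,0.1]}}

```text
t: 8.62
eef_pos: [0.5847, -0.0847, 0.0382]
tool_rot: [[1.0, 0.011, -0.004], [0.011, -1.0, 0.001], [-0.004, -0.001, -1.0]]
ft_force: [0.1, -0.1, 0.0]
finger_gap: 0.29
finger_force: 25.0
```

Request:
{"op": "jog_arm", "data": {"xyz": [[0,0,-0.01],[0,0,-0.02],[0,0,-0.02]], "rot": [[0,0,0],[0,0,0],[0,0,0]], "grip": [0.1,0.1,0.1]}}

```text
t: 9.0
eef_pos: [0.5864, -0.0851, 0.0388]
tool_rot: [[1.0, 0.011, 0.0], [0.011, -1.0, -0.0], [0.0, 0.0, -1.0]]
ft_force: [-0.7, -0.1, -1.0]
finger_gap: 0.29
finger_force: 25.0
```

Request:
{"op": "jog_arm", "data": {"xyz": [[0,0,-0.016],[0,0,-0.016],[0,0.6,-0.016],[0,1.5,-0.016],[0,2.4,-0.016],[0,2.7,0.8],[0,2.7,1.8],[0,2.7,2.4]], "rot": [[0,0,0],[0,0,0],[0,0,0],[0,0,0],[0,0,0],[0,0,0],[0,0,0],[0,0,0]], "grip": [0.1,0.1,0.1,0.1,0.1,0.1,0.1,0.1]}}

```text
t: 10.0
eef_pos: [0.5875, 0.0504, 0.1616]
tool_rot: [[1.0, 0.012, 0.004], [0.012, -1.0, 0.0], [0.004, -0.0, -1.0]]
ft_force: [1.2, -0.9, -0.8]
finger_gap: 0.288
finger_force: 25.0
```

Request:
{"op": "jog_arm", "data": {"xyz": [[0,0,0],[0,0,0]], "rot": [[0,0,0],[0,0,0]], "grip": [0.1,0.1]}}

```text
t: 10.25
eef_pos: [0.5854, 0.0497, 0.1574]
tool_rot: [[1.0, 0.011, -0.002], [0.011, -1.0, -0.0], [-0.002, 0.0, -1.0]]
ft_force: [0.4, -0.1, -1.3]
finger_gap: 0.291
finger_force: 25.0
```

```bash
cat > look.py <<'E'
from h import *
import sys
im,d,C=grab('wrist',sys.argv[1]+'.png');np.savez(sys.argv[1]+'.npz',im=im,d=d,K=C[0],R=C[1],t=C[2])
s=ctrl.state();print(s['eef_pos'],s['finger_gap'],s['finger_force'],s['t'])
K,R,t=C
v,u=np.mgrid[0:400,0:640];P=np.stack([(u-K[0,2])/K[0,0]*d,(v-K[1,2])/K[1,1]*d,d],-1)@R.T+t
hsv=cv2.cvtColor(im,cv2.COLOR_RGB2HSV)
# things above the table between plate edge and y=0.05, plus on plate
a=(P[...,0]>.53)&(P[...,0]<.69)&(P[...,2]>.0022)&(P[...,2]<.03)&(P[...,1]>-.0425)&(P[...,1]<.16)
b=(P[...,0]>.53)&(P[...,0]<.635)&(P[...,2]>.0115)&(P[...,2]<.03)&(P[...,1]>-.106)&(P[...,1]<-.0425)
for nm,m in(('off',a),('on',b)):
    n,l,s,c=cv2.connectedComponentsWithStats(m.astype(np.uint8))
    for i in range(1,n):
        if s[i,4]>=12: q=P[l==i];print(nm,s[i,4],c[i].round(),q.mean(0).round(4),'zmax',q[:,2].max().round(4))
q=(P[...,2]>.02)&(P[...,2]<.03)&(P[...,0]>.64)&(P[...,0]<.70)&(P[...,1]>-.11)&(P[...,1]<-.04)
print('bead',q.sum(),P[q].mean(0).round(4))
E
python3 look.py w4; python3 -c "
import cv2;im=cv2.imread('pics/w4.png');cv2.imwrite('pics/c4.png',cv2.resize(im[50:250,340:560],None,fx=3,fy=3,interpolation=2)[:600])"
```

```text
[0.58493803 0.04964045 0.15668734] 0.29017046635254806 24.992698431015015 10.3
off 306 [272.  54.] [0.6867 0.0851 0.014 ] zmax 0.0184
off 47 [417. 157.] [ 0.6134 -0.0265  0.0038] zmax 0.0059
off 67 [427. 157.] [ 0.6134 -0.0352  0.0036] zmax 0.0054
off 43 [418. 174.] [ 0.5993 -0.0288  0.0037] zmax 0.0053
off 701 [214. 218.] [0.5611 0.1369 0.0064] zmax 0.0098
off 59 [417. 185.] [ 0.5907 -0.0291  0.0035] zmax 0.0057
off 46 [412. 196.] [ 0.5808 -0.0257  0.0036] zmax 0.0058
off 53 [423. 197.] [ 0.5806 -0.0344  0.0035] zmax 0.0054
off 34 [415. 214.] [ 0.5657 -0.0293  0.0037] zmax 0.0055
off 50 [414. 224.] [ 0.5569 -0.0292  0.0035] zmax 0.0058
bead 508 [ 0.6677 -0.0714  0.0231]
```

View pics/c4.png

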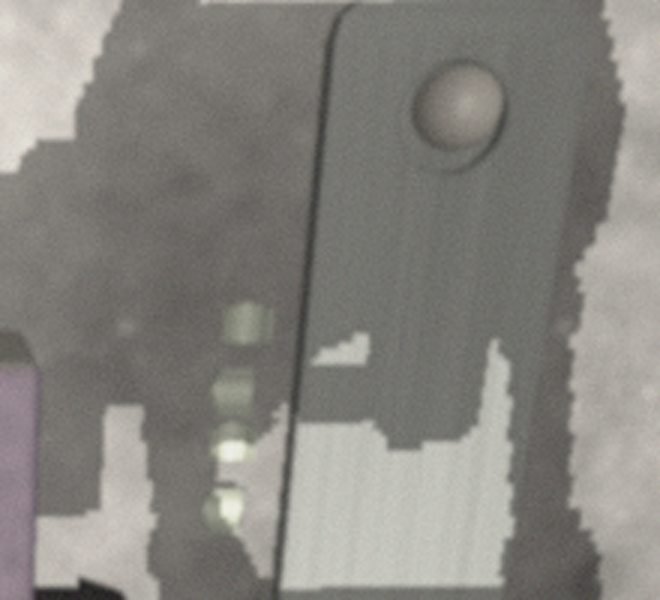

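All four clippings lie on the table left of the plate, at crop column ~235, with tops below 6 mm. The bead is in its pocket at (460,105), so I'll set the block down here.

Request:
{"op": "jog_arm", "data": {"xyz": [[0,0.1,-0.8],[0,0.1,-1.6],[0,0.1,-2.3],[0,0.1,-2.5],[0,0.1,-2.58],[0,0.1,-2.6],[0,0.1,-2.6]], "rot": [[0,0,0],[0,0,0],[0,0,0],[0,0,0],[0,0,0],[0,0,0],[0,0,0]], "grip": [0.1,0.1,0.1,0.1,0.1,0.1,0.1]}}

```text
t: 11.18
eef_pos: [0.5875, 0.0548, 0.0301]
tool_rot: [[1.0, 0.011, 0.003], [0.011, -1.0, 0.0], [0.003, -0.0, -1.0]]
ft_force: [0.9, 0.0, 0.0]
finger_gap: 0.288
finger_force: 25.0
```

Request:
{"op": "jog_arm", "data": {"xyz": [[0,0,0],[0,0,0],[0,0,0],[0,0,0.5],[0,0,1.2],[0,0,2],[0,0,2.6],[0,0,2.6]], "rot": [[0,0,0],[0,0,0],[0,0,0],[0,0,0],[0,0,0],[0,0,0],[0,0,0],[0,0,0]], "grip": [0.45,0.45,0.45,0.45,0.45,0.45,0.45,0.45]}}

```text
t: 12.18
eef_pos: [0.5886, 0.0549, 0.162]
tool_rot: [[1.0, 0.011, 0.007], [0.011, -1.0, 0.0], [0.007, -0.0, -1.0]]
ft_force: [0.0, -0.8, -0.2]
finger_gap: 0.448
finger_force: 0.0
```

Request:
{"op": "jog_arm", "data": {"xyz": [[-0.5,-0.7,0],[-1,-1.4,0],[-1.5,-2.1,0],[-1.92,-2.64,0],[-1.92,-2.64,0],[-1.92,-2.64,0]], "rot": [[0,0,0],[0,0,0],[0,0,0],[0,0,0],[0,0,0],[0,0,0]], "grip": [0.5,0.5,0.5,0.5,0.5,0.5]}}

```text
t: 12.92
eef_pos: [0.4902, -0.0768, 0.1578]
tool_rot: [[1.0, 0.011, -0.001], [0.011, -1.0, 0.001], [-0.001, -0.001, -1.0]]
ft_force: [0.4, 0.1, 0.0]
finger_gap: 0.501
finger_force: 0.0
```

```bash
python3 - <<'E'
from h import *
im,d,C=grab('wrist','w5.png');s=ctrl.state();print(s['eef_pos'],s['t'])
K,R,t=C
v,u=np.mgrid[0:400,0:640];P=np.stack([(u-K[0,2])/K[0,0]*d,(v-K[1,2])/K[1,1]*d,d],-1)@R.T+t
for x in np.arange(.43,.53,.01):
    m=(abs(P[...,0]-x)<.003)&(P[...,2]>.022)&(P[...,2]<.04)&(abs(P[...,1]+.077)<.04)
    q=P[m]
    if len(q)>5: print(x.round(3),len(q),np.percentile(q[:,1],[3,50,97]).round(4),np.median(q[:,2]).round(4))
m=(P[...,2]>.006)&(P[...,2]<.0125)&(abs(P[...,1]+.075)<.045)&(P[...,0]>.51)&(P[...,0]<.6)
print('plate',P[m].min(0),P[m].max(0))
i2,d2,_=grab('top'); np.savez('top2.npz',im=i2,d=d2)
E
```

```text
[ 0.49050805 -0.07658063  0.15804175] 12.975
0.44 99 [-0.0835 -0.0772 -0.0716] 0.0306
0.45 130 [-0.0841 -0.0774 -0.0708] 0.0307
0.46 129 [-0.0839 -0.0769 -0.0707] 0.031
0.47 131 [-0.0837 -0.0768 -0.0707] 0.0309
0.48 137 [-0.0835 -0.0774 -0.0706] 0.0309
0.49 140 [-0.0833 -0.0766 -0.0706] 0.0311
0.5 144 [-0.0831 -0.0765 -0.0705] 0.0309
0.51 152 [-0.083  -0.077  -0.0705] 0.0303
plate [ 0.51363837 -0.10762072  0.00600459] [ 0.59999294 -0.03336926  0.01249664]
```

View pics/w5.png

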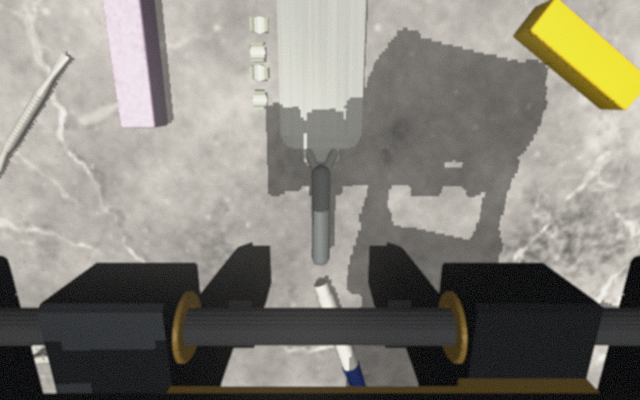

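The handle is at (320,215), centred between the fingers. The block sits at the upper left and the clippings are clear of the plate. Next I grasp the handle.

Request:
{"op": "jog_arm", "data": {"xyz": [[0.1,0,-0.8],[0.1,0,-1.6],[0.1,0,-2.3],[0.1,0,-2.55],[0.1,0,-2.69],[0.1,0,-2.69],[0.1,0,-2.69]], "rot": [[0,0,0],[0,0,0],[0,0,0],[0,0,0],[0,0,0],[0,0,0],[0,0,0]], "grip": [0.5,0.45,0.4,0.35,0.3,0.3,0.3], "squeeze": 20}}

```text
t: 13.9
eef_pos: [0.4966, -0.0774, 0.0255]
tool_rot: [[1.0, 0.011, 0.002], [0.011, -1.0, -0.0], [0.002, 0.001, -1.0]]
ft_force: [-0.1, -0.4, -0.2]
finger_gap: 0.303
finger_force: 0.0
```

Request:
{"op": "jog_arm", "data": {"xyz": [[0,0,0],[0,0,0],[0,0,0],[0,0,0],[0,0,0],[0,0,0],[0,0,0]], "rot": [[0,0,0],[0,0,0],[0,0,0],[0,0,0],[0,0,0],[0,0,0],[0,0,0]], "grip": [0.25,0.22,0.19,0.16,0.13,0.1,0.05]}}

```text
t: 14.78
eef_pos: [0.4953, -0.0774, 0.0243]
tool_rot: [[1.0, 0.011, -0.0], [0.011, -1.0, -0.0], [-0.0, 0.0, -1.0]]
ft_force: [-0.1, -2.9, 1.6]
finger_gap: 0.156
finger_force: 20.0
```

Request:
{"op": "jog_arm", "data": {"xyz": [[0,0,0],[0,0,0],[0,0,0],[0,0,0]], "rot": [[0,0,0],[0,0,0],[0,0,0],[0,0,0]], "grip": [0,0,0,0], "squeeze": 58}}

```text
t: 15.28
eef_pos: [0.4954, -0.0773, 0.0242]
tool_rot: [[1.0, 0.011, 0.0], [0.011, -1.0, -0.0], [0.0, 0.0, -1.0]]
ft_force: [-0.8, -3.2, 2.7]
finger_gap: 0.151
finger_force: 58.0
```

Next I lift gently with ramped speed, straight up to about 25 mm, and check for tilt.

Request:
{"op": "jog_arm", "data": {"xyz": [[0,0,0.03],[0,0,0.09],[0,0,0.17],[0,0,0.27],[0,0,0.37],[0,0,0.45],[0,0,0.5],[0,0,0.5]], "rot": [[0,0,0],[0,0,0],[0,0,0],[0,0,0],[0,0,0],[0,0,0],[0,0,0],[0,0,0]], "grip": [0,0,0,0,0,0,0,0]}}

```text
t: 16.27
eef_pos: [0.4955, -0.0772, 0.0495]
tool_rot: [[1.0, 0.011, 0.001], [0.011, -1.0, -0.0], [0.001, 0.0, -1.0]]
ft_force: [0.0, 0.7, -1.5]
finger_gap: 0.152
finger_force: 58.0
```

```bash
cat > lvl.py <<'E'
from h import *
im,d,C=grab('wrist');s=ctrl.state();print(s['eef_pos'],np.round(s['tool_rot'],3)[:,2],s['ft_force'],s['t'],s['finger_gap'])
K,R,t=C;e=np.array(s['eef_pos'])
v,u=np.mgrid[0:400,0:640];P=np.stack([(u-K[0,2])/K[0,0]*d,(v-K[1,2])/K[1,1]*d,d],-1)@R.T+t
T=np.array(s['tool_rot'])
Q=(P-e)@T   # tool coords: plate top expected near z=+.013..
m=(Q[...,0]>.035)&(Q[...,0]<.20)&(abs(Q[...,1])<.028)&(Q[...,2]>-.01)&(Q[...,2]<.035)&(d>0)
q=P[m]
for _ in range(3):
    A=np.c_[q[:,:2]-e[:2],np.ones(len(q))];k=np.linalg.lstsq(A,q[:,2],rcond=None)[0];r=q[:,2]-A@k;q=q[abs(r)<.003]
print('plate slope deg x,y',np.degrees(np.arctan(k[:2])).round(2),'z at tcp+.115',k[2]+k[0]*.115,len(q))
p=P[m];r=p[:,2]-np.c_[p[:,:2]-e[:2],np.ones(len(p))]@k;b=p[r>.008];print('bead top',len(b),((b-e)@T).mean(0).round(4),b.mean(0).round(4),'extent',((b-e)@T).min(0).round(4),((b-e)@T).max(0).round(4))
E
python3 lvl.py
```

```text
[ 0.49532198 -0.07718497  0.04927149] [ 0.  0. -1.] [-0.27489355  0.80246188 -1.32826304] 16.325 0.15037239815197334
plate slope deg x,y [-0.38  0.03] z at tcp+.115 0.03325418796321188 27504lvl.py:12: RuntimeWarning: Mean of empty slice.
  p=P[m];r=p[:,2]-np.c_[p[:,:2]-e[:2],np.ones(len(p))]@k;b=p[r>.008];print('bead top',len(b),((b-e)@T).mean(0).round(4),b.mean(0).round(4),'extent',((b-e)@T).min(0).round(4),((b-e)@T).max(0).round(4))
  ret = um.true_divide(
Traceback (most recent call last):
  File "lvl.py", line 12, in <module>
    p=P[m];r=p[:,2]-np.c_[p[:,:2]-e[:2],np.ones(len(p))]@k;b=p[r>.008];print('bead top',len(b),((b-e)@T).mean(0).round(4),b.mean(0).round(4),'extent',((b-e)@T).min(0).round(4),((b-e)@T).max(0).round(4))
                                                                                                                                                      ~~~~~~~~~~~~~^^^
ValueError: zero-size array to reduction operation minimum which has no identity
```

The paddle is held level (0.4°). Now to locate the lamp mouth better, using both overhead depth views.

```bash
python3 - <<'E'
from h import *
A=[]
for n in('top','side'):
    z=np.load(n+'1.npz');d=z['d'];im=z['im'];K,R,t=C=cam(n)
    v,u=np.mgrid[0:400,0:640];P=np.stack([(u-K[0,2])/K[0,0]*d,(v-K[1,2])/K[1,1]*d,d],-1)@R.T+t
    g=cv2.morphologyEx(d,cv2.MORPH_GRADIENT,np.ones((3,3)))
    m=(P[...,2]>.03)&(P[...,2]<.115)&(P[...,0]>.68)&(P[...,0]<1.0)&(P[...,1]>.17)&(P[...,1]<.47)&(g<.02)
    q=P[m];A.append(q)
    f=[]
    for y in np.arange(.25,.42,.01):
        s=q[(abs(q[:,1]-y)<.005)&(q[:,2]>.085)]
        if len(s)>5:f.append((y,s[:,0].min()))
    f=np.array(f);k=np.polyfit(f[:,1]*0+f[:,0],f[:,1],1);r=f[:,1]-np.polyval(k,f[:,0]);f=f[abs(r)<.006];k=np.polyfit(f[:,0],f[:,1],1)
    print(n,'front yaw',np.degrees(-np.arctan(k[0])),'x@.32',np.polyval(k,.32),len(f))
    hsv=cv2.cvtColor(im,cv2.COLOR_RGB2HSV)
    o=(hsv[...,0]<16)&(hsv[...,1]>70)&m&(P[...,0]<.79)
    s=P[o];
    if len(s)>5: print('orange',len(s),s.min(0).round(3),s.max(0).round(3),np.degrees(-np.arctan(np.polyfit(s[:,1],s[:,0],1)[0])),np.polyval(np.polyfit(s[:,1],s[:,0],1),.32))
    for yaw in(5,7,9):
        a=np.radians(yaw);lat=-(q[:,0]-.74)*np.sin(a)+(q[:,1]-.32)*np.cos(a);dep=(q[:,0]-.74)*np.cos(a)+(q[:,1]-.32)*np.sin(a)
        for lo,hi in((.02,.08),(.12,.19)):
            w=(dep>lo)&(dep<hi)&(q[:,2]<.07);print(yaw,(lo,hi),np.percentile(lat[w],[1,5,95,99]).round(3),w.sum(),end=' | ')
        print(np.percentile(dep,[1,99]).round(3))
E
```

```text
top front yaw 7.581759064443039 x@.32 0.7371549230053939 15
5 (0.02, 0.08) [-0.091 -0.09  -0.083 -0.082] 67 | 5 (0.12, 0.19) [-0.084 -0.083 -0.075 -0.074] 70 | [-0.002  0.253]
7 (0.02, 0.08) [-0.091 -0.091 -0.084 -0.084] 66 | 7 (0.12, 0.19) [-0.172 -0.169 -0.081 -0.08 ] 80 | [-0.001  0.255]
9 (0.02, 0.08) [-0.093 -0.093 -0.086 -0.085] 66 | 9 (0.12, 0.19) [-0.18  -0.177 -0.087 -0.086] 87 | [-0.001  0.256]
side front yaw 7.8978536774423365 x@.32 0.7368973267406815 16
5 (0.02, 0.08) [0.103 0.104 0.114 0.115] 487 | 5 (0.12, 0.19) [0.107 0.11  0.119 0.119] 602 | [-0.004  0.263]
7 (0.02, 0.08) [0.101 0.103 0.111 0.113] 486 | 7 (0.12, 0.19) [-0.165  0.104  0.113  0.114] 617 | [-0.002  0.267]
9 (0.02, 0.08) [0.099 0.101 0.11  0.111] 482 | 9 (0.12, 0.19) [-0.173 -0.162  0.108  0.108] 642 | [-0.    0.27]
```

Request:
{"op": "jog_arm", "data": {"xyz": [[0,0,0.05],[0,0,0.15],[0,0,0.3],[0,0,0.45],[0,0,0.6],[0,0,0.75],[0,0,0.85],[0,0,0.9]], "rot": [[0,0,0],[0,0,0],[0,0,0],[0,0,0],[0,0,0],[0,0,0],[0,0,0],[0,0,0]], "grip": [0,0,0,0,0,0,0,0]}}

```text
t: 17.32
eef_pos: [0.4955, -0.0772, 0.0947]
tool_rot: [[1.0, 0.011, 0.001], [0.011, -1.0, -0.0], [0.001, 0.0, -1.0]]
ft_force: [0.0, 0.7, -2.1]
finger_gap: 0.151
finger_force: 58.0
```

Request:
{"op": "jog_arm", "data": {"xyz": [[0,0.1,0],[0,0.25,0],[0,0.45,0],[0.02,0.75,0],[0.04,1.1,0],[0.06,1.5,0],[0.08,1.95,0],[0.1,2.4,0]], "rot": [[0,0,0],[0,0,0.02],[0,0,0.04],[0,0,0.07],[0,0,0.11],[0,0,0.16],[0,0,0.21],[0,0,0.26]], "grip": [0,0,0,0,0,0,0,0]}}

```text
t: 18.32
eef_pos: [0.5002, 0.0445, 0.0942]
tool_rot: [[0.998, 0.058, -0.0], [0.058, -0.998, 0.0], [-0.0, -0.0, -1.0]]
ft_force: [0.1, -0.4, -1.7]
finger_gap: 0.15
finger_force: 58.0
```

Request:
{"op": "jog_arm", "data": {"xyz": [[0.02,0.45,0],[0.04,0.9,0],[0.06,1.35,0],[0.08,1.8,0],[0.1,2.25,0],[0.11,2.7,0],[0.12,3.15,0],[0.13,3.6,0]], "rot": [[0,0,0.05],[0,0,0.1],[0,0,0.15],[0,0,0.2],[0,0,0.25],[0,0,0.3],[0,0,0.33],[0,0,0.36]], "grip": [0,0,0,0,0,0,0,0]}}

```text
t: 19.32
eef_pos: [0.5044, 0.2224, 0.0933]
tool_rot: [[0.993, 0.117, -0.005], [0.117, -0.993, -0.004], [-0.005, 0.003, -1.0]]
ft_force: [-2.9, -9.8, -0.3]
finger_gap: 0.166
finger_force: 65.6
```

Request:
{"op": "jog_arm", "data": {"xyz": [[0,0.4,0],[0,0.75,0],[0,1.05,0],[0,1.27,0],[0,1.42,0],[0,1.5,0],[0,1.52,0],[0,1.52,0]], "rot": [[0,0,0.02],[0,0,0.04],[0,0,0.06],[0,0,0.07],[0,0,0.08],[0,0,0.09],[0,0,0.09],[0,0,0.09]], "grip": [0,0,0,0,0,0,0,0]}}

```text
t: 20.32
eef_pos: [0.5041, 0.2943, 0.0925]
tool_rot: [[0.992, 0.127, -0.007], [0.127, -0.992, -0.008], [-0.008, 0.007, -1.0]]
ft_force: [-1.5, -18.1, 1.5]
finger_gap: 0.243
finger_force: 106.3
```

```bash
python3 lvl.py 2>/dev/null; python3 - <<'E'
from h import *
for n in('top','side'):
    im,d,C=grab(n,n+'3.png');np.savez(n+'3.npz',im=im,d=d)
a=cv2.imread('pics/top3.png')[90:210,150:310];b=cv2.imread('pics/side3.png')[200:330,190:360]
cv2.imwrite('pics/c6.png',np.hstack([cv2.resize(a,(400,300),interpolation=2),cv2.resize(b,(400,300),interpolation=2)]))
E
```

```text
[0.5040985  0.29422884 0.09248677] [-0.007 -0.008 -1.   ] [ -3.56203574 -18.3946075    2.77703405] 20.375 0.242770484789453
plate slope deg x,y [ 3.16 -1.33] z at tcp+.115 0.08277741066237661 9424
```

View pics/c6.png

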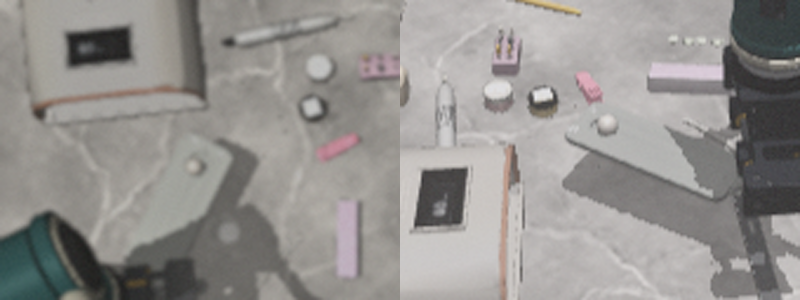

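The left panel (top view) shows the paddle yawed about 25° clockwise in the grip, with the bead still in its pocket at (195,165). The right panel (side view) shows the bead at (607,125). With 18 N sideways on the tool, something is pressing on the paddle. I've used all my picture views, so I'll diagnose from numbers.

```bash
python3 - <<'E'
from h import *
s=ctrl.state()
for k in('t','joint_pos','joint_efforts','ft_force','moment','eef_pos','finger_force'):print(k,np.round(s[k],3))
F=np.array(s['ft_force']);M=np.array(s['moment']);r=np.cross(F,M)/(F@F);print('line closest pt offset',r.round(3),'dir',(F/np.linalg.norm(F)).round(2))
for n in('top','side'):
    z=np.load(n+'3.npz');d=z['d'];K,R,t=cam(n)
    v,u=np.mgrid[0:400,0:640];P=(np.stack([(u-K[0,2])/K[0,0]*d,(v-K[1,2])/K[1,1]*d,d],-1)@R.T+t)[d>0]
    H=np.full((14,16),0)
    for i in range(14):
        for j in range(16):
            x=.44+.025*(13-i);y=.48-.025*j
            w=(abs(P[:,0]-x)<.0125)&(abs(P[:,1]-y)<.0125)
            H[i,j]=round(1000*np.percentile(P[w,2],90)) if w.sum()>2 else -9
    print(n,'rows x .765->.44, cols y .48->.105');print(H)
E
```

```text
t 20.475
joint_pos [ 0.488  0.255  1.944 -0.005  0.954  1.934]
joint_efforts [ 11.677 -44.125 -35.966   2.331  -3.266  -3.353]
ft_force [ -2.738 -18.557   2.641]
moment [-3.049 -0.199 -3.317]
eef_pos [0.504 0.294 0.092]
finger_force 106.013
line closest pt offset [ 0.173 -0.048 -0.156] dir [-0.14 -0.98  0.14]
top rows x .765->.44, cols y .48->.105
[[  2   3  80  93  98 100 100 100  96  92  72   2   2   2   3  23]
 [  2   2  66  90  96  98  98  97  95  89  67   2   2   2   3  26]
 [  2   2  38  79  92  13   2   2   2   2   3   2   1   2   2   2]
 [  2   3   2   2   2   2   2   2   3  86  89  88   1   2   2   2]
 [  2   1   2   2   2   2   2   2   2  88 101  88  87   2   2   2]
 [  2   2   1   1   3   1   2   2  32  87  92  87   1   2   2   3]
 [  2   1   1   2   1   2   2   1  84  85  85  84   2   3   3   1]
 [  2   3  -9  -9   3   2   2   2  83  84  84  41  32   2   3   3]
 [  2  -9  -9  -9  -9   3   2  81 437 443  81   3   2   2   8   2]
 [ -9  -9  -9  -9  -9  -9 435 447 452 456 437 181   2   8   2   3]
 [ -9  -9  -9  -9  -9 449 451 453 454 456 449 181   5   4   3   2]
 [ -9  -9  -9
[... 467 characters left out ...]
  85  90  89   5   3  -9  21]
 [  3   3   3   3   3   4   4   4   3  88 102  89  89  -9  -9   2]
 [  3   3   3   3   4   3   4   4  72  87  88  88   3  -9  -9   5]
 [  4   3   3   3   3   3   4   4  85  86  86  86  -9  -9   3   4]
 [  3   3   3   4   3   3   4   5  84  85  85  84  -9  -9   5   5]
 [  4   4   4   3   4   4   4  83 438  85  83  -9  -9   9  10   3]
 [  3   4   4   4   5   4 427 441 452 458 181 184  -9  11   4   4]
 [  4   4  21  22 182 443 442 455 456 458 454  -9  -9  -9  -9  -9]
 [  3   4  22   9 182 453 350 456 453 450 465  -9  -9  -9  -9  -9]
 [  4   4  18   4 182 442 453 335   6   4 482 490  -9  -9   4   3]
 [  4  12  17   4   4   4 460 469   4   4 487 540   4   5   4   4]]
```

```bash
python3 - <<'E'
from h import *
for n in('top1','side1','top3','side3'):
    z=np.load(n+'.npz');d=z['d'];im=z['im'];K,R,t=cam(n[:-1])
    v,u=np.mgrid[0:400,0:640];P=np.stack([(u-K[0,2])/K[0,0]*d,(v-K[1,2])/K[1,1]*d,d],-1)@R.T+t
    m=(d>0)&(P[...,2]>.009)&(P[...,0]>.6)&(P[...,0]<.728)&(P[...,1]>.2)&(P[...,1]<.46)
    print(n,m.sum(),[(P[a,b].round(3).tolist(),im[a,b].tolist()) for a,b in np.argwhere(m)[:: max(1,m.sum()//12)]])
    # colours along the lane: std of brightness around hypothesised spot
K,R,t=cam('top');
for X in [(.68,.27,.07),(.68,.27,.0)]:
    p=R.T@(np.array(X)-t);print('top px',(K@p/p[2])[:2].round())
K,R,t=cam('side')
for X in [(.68,.27,.07),(.68,.27,.0)]:
    p=R.T@(np.array(X)-t);print('side px',(K@p/p[2])[:2].round())
# paddle pose from top3
z=np.load('top3.npz');d=z['d'];K,R,t=cam('top')
v,u=np.mgrid[0:400,0:640];P=np.stack([(u-K[0,2])/K[0,0]*d,(v-K[1,2])/K[1,1]*d,d],-1)@R.T+t
m=(P[...,2]>.074)&(P[...,2]<.095)&(P[...,0]>.54)&(P[...,0]<.73)&(P[...,1]>.15)&(P[...,1]<.36);q=P[m]
print(cv2.minAreaRect(q[:,:2].astype(np.float32)),q.max(0),q.min(0)); b=P[(P[...,2]>.096)&(P[...,2]<.115)&(P[...,0]>.6)&(P[...,0]<.73)&(P[...,1]>.15)&(P[...,1]<.3)];print('bead',b.mean(0),len(b))
E
```

```text
top1 119 [([0.728, 0.398, 0.088], [142, 126, 117]), ([0.727, 0.368, 0.094], [133, 114, 105]), ([0.725, 0.392, 0.089], [120, 94, 81]), ([0.722, 0.399, 0.087], [105, 84, 72]), ([0.722, 0.422, 0.046], [64, 59, 54]), ([0.725, 0.42, 0.019], [123, 120, 117]), ([0.728, 0.35, 0.013], [144, 143, 138]), ([0.723, 0.404, 0.013], [154, 152, 150]), ([0.724, 0.377, 0.012], [143, 141, 136]), ([0.719, 0.424, 0.015], [119, 117, 113]), ([0.72, 0.397, 0.016], [140, 138, 134]), ([0.716, 0.42, 0.017], [133, 131, 126]), ([0.605, 0.21, 0.034], [131, 128, 125]), ([0.604, 0.202, 0.012], [131, 129, 124])]
side1 282 [([0.608, 0.208, 0.045], [170, 168, 167]), ([0.603, 0.21, 0.018], [143, 141, 141]), ([0.725, 0.399, 0.089], [172, 144, 133]), ([0.727, 0.35, 0.016], [185, 182, 178]), ([0.727, 0.365, 0.018], [187, 183, 180]), ([0.724, 0.42, 0.071], [150, 127, 113]), ([0.724, 0.422, 0.065], [136, 114, 104]), ([0.723, 0.423, 0.057], [124, 103, 95]), ([0.723, 0.425, 0.05], [118, 100, 91]), ([0.727, 0.428, 0.045], [124, 120, 117]), ([0.718, 0.412, 0.019], [184, 180, 177]), ([0.727, 0.427, 0.025], [125, 120, 117]), ([0.7
[... 696 characters left out ...]
, 0.086], [180, 180, 178]), ([0.637, 0.232, 0.087], [180, 180, 178]), ([0.625, 0.236, 0.085], [179, 180, 178]), ([0.605, 0.241, 0.085], [180, 179, 178]), ([0.637, 0.253, 0.085], [181, 180, 180]), ([0.617, 0.262, 0.086], [178, 179, 178]), ([0.611, 0.277, 0.085], [181, 181, 178]), ([0.725, 0.361, 0.016], [191, 186, 185]), ([0.722, 0.395, 0.016], [200, 197, 193]), ([0.716, 0.425, 0.017], [171, 168, 164])]
top px [213. 149.]
top px [219. 153.]
side px [266. 275.]
side px [268. 297.]
((0.6119281053543091, 0.2434311807155609), (0.0648001879453659, 0.1668088436126709), 65.55646514892578) [0.69546188 0.30175279 0.09492234] [0.54154175 0.18468422 0.07403426]
bead [0.65693407 0.22381792 0.09946957] 29
```

The force line puts an unseen obstacle at about x≈0.68, y≈0.25. Its near corner sits about 65 mm in front of the mouth, just outside the lane. I'll back out slowly along −y so the paddle unwinds gently, then approach down the lamp's axis from farther out and lower.

Request:
{"op": "jog_arm", "data": {"xyz": [[0,-0.05,0],[0,-0.15,0],[0,-0.25,0],[0,-0.35,0],[0,-0.45,0],[0,-0.55,0],[0,-0.65,0],[0,-0.75,0]], "rot": [[0,0,0],[0,0,0],[0,0,0],[0,0,0],[0,0,0],[0,0,0],[0,0,0],[0,0,0]], "grip": [0,0,0,0,0,0,0,0]}}

```text
t: 21.48
eef_pos: [0.5045, 0.2606, 0.0933]
tool_rot: [[0.991, 0.133, -0.004], [0.133, -0.991, -0.002], [-0.005, 0.002, -1.0]]
ft_force: [-3.1, -4.1, 1.4]
finger_gap: 0.211
finger_force: 51.7
```

Request:
{"op": "jog_arm", "data": {"xyz": [[0,-0.1,0],[0,-0.2,0],[0,-0.3,0],[0,-0.4,0],[0,-0.5,0],[0,-0.6,0],[0,-0.7,0],[0,-0.75,0]], "rot": [[0,0,0],[0,0,0],[0,0,0],[0,0,0],[0,0,0],[0,0,0],[0,0,0],[0,0,0]], "grip": [0,0,0,0,0,0,0,0]}}

```text
t: 22.48
eef_pos: [0.5077, 0.2237, 0.0947]
tool_rot: [[0.991, 0.134, 0.002], [0.134, -0.991, 0.001], [0.002, -0.0, -1.0]]
ft_force: [0.7, -2.2, -0.3]
finger_gap: 0.167
finger_force: 53.1
```

```bash
cat > pose.py <<'E'
from h import *
s=ctrl.state();e=np.array(s['eef_pos'])
for k in('t','ft_force','moment','eef_pos','finger_force','finger_gap'):print(k,np.round(s[k],3))
zp=e[2]-.0242+.009
for n in('top','side'):
    im,d,C=grab(n);K,R,t=C
    v,u=np.mgrid[0:400,0:640];P=np.stack([(u-K[0,2])/K[0,0]*d,(v-K[1,2])/K[1,1]*d,d],-1)@R.T+t
    m=(abs(P[...,2]-zp)<.014)&(P[...,0]>e[0]+.02)&(P[...,0]<e[0]+.23)&(abs(P[...,1]-e[1])<.12)
    l=cv2.connectedComponentsWithStats(m.astype(np.uint8));i=1+np.argmax(l[2][1:,4]);q=P[l[1]==i]
    A=np.c_[q[:,:2]-q[:,:2].mean(0),np.ones(len(q))];k=np.linalg.lstsq(A,q[:,2],rcond=None)[0]
    c,w,a=cv2.minAreaRect(q[:,:2].astype(np.float32))
    print(n,np.round(c,3),np.round(w,3),round(a,1),'slope',np.degrees(k[:2]).round(1),'z',k[2].round(4),'exp',zp)
    b=P[(P[...,2]>zp+.01)&(P[...,2]<zp+.03)&(np.hypot(P[...,0]-e[0],P[...,1]-e[1])<.2)&(np.hypot(P[...,0]-e[0],P[...,1]-e[1])>.14)]
    if len(b):print('bead',b.mean(0).round(4),len(b))
E
python3 pose.py
```

```text
t 22.475
ft_force [ 0.73  -2.248 -0.333]
moment [-0.286 -0.307 -0.452]
eef_pos [0.508 0.224 0.095]
finger_force 53.066
finger_gap 0.167
top [0.626 0.22 ] [0.064 0.165] 88.5 slope [3.7 1.2] z 0.0864 exp 0.07945500112742016
bead [0.6806 0.2197 0.093 ] 294
side [0.62  0.222] [0.067 0.178] 89.3 slope [ 3.3 -0.7] z 0.0875 exp 0.07945500112742016
bead [0.6773 0.2245 0.0936] 475
```

Request:
{"op": "jog_arm", "data": {"xyz": [[0,-0.1,0],[0,-0.2,0],[0,-0.3,0],[0,-0.4,0],[0,-0.5,0],[0,-0.6,0],[0,-0.65,0],[0,-0.65,0]], "rot": [[0,0,0],[0,0,0],[0,0,0],[0,0,0],[0,0,0],[0,0,0],[0,0,0],[0,0,0]], "grip": [0,0,0,0,0,0,0,0]}}

```text
t: 23.58
eef_pos: [0.5064, 0.1911, 0.0938]
tool_rot: [[0.991, 0.134, -0.001], [0.134, -0.991, -0.0], [-0.001, 0.0, -1.0]]
ft_force: [0.6, 0.8, -1.9]
finger_gap: 0.153
finger_force: 56.4
```

```bash
python3 pose.py;python3 lvl.py 2>/dev/null
```

```text
t 23.575
ft_force [ 0.573  0.837 -1.887]
moment [ 0.022  0.158 -0.043]
eef_pos [0.506 0.191 0.094]
finger_force 56.361
finger_gap 0.153
top [0.624 0.201] [0.166 0.063] 5.7 slope [ 1.5 -0.3] z 0.081 exp 0.07863076118164392
bead [0.6715 0.2052 0.0954] 38
side [0.618 0.202] [0.179 0.068] 5.2 slope [ 1.5 -1.7] z 0.0828 exp 0.07863076118164392
bead [0.6722 0.212  0.0961] 56
[0.50668402 0.19139314 0.09408188] [-0. -0. -1.] [-0.34527652  0.14660095 -1.61550237] 23.725 0.1547105026402368
plate slope deg x,y [ 1.85 -0.28] z at tcp+.115 0.08189382605869741 27927
```

Request:
{"op": "jog_arm", "data": {"xyz": [[-0.06,0,0],[-0.18,0,0],[-0.38,0,0],[-0.63,0,0],[-0.9,0,0],[-1.15,0,0],[-1.33,0,0],[-1.43,0,0]], "rot": [[0,0,0],[0,0.02,0.03],[0,0.05,0.06],[0,0.08,0.1],[0,0.11,0.14],[0,0.14,0.17],[0,0.16,0.2],[0,0.16,0.2]], "grip": [0,0,0,0,0,0,0,0]}}

```text
t: 24.72
eef_pos: [0.4347, 0.1913, 0.0943]
tool_rot: [[0.985, 0.169, -0.028], [0.169, -0.986, -0.0], [-0.027, -0.004, -1.0]]
ft_force: [-0.2, -0.3, -1.8]
finger_gap: 0.154
finger_force: 56.4
```

Request:
{"op": "jog_arm", "data": {"xyz": [[0,0.08,0],[0,0.25,0],[0,0.5,0],[0,0.8,0],[0,1.15,0],[0,1.5,0],[0,1.78,0],[0,1.95,0]], "rot": [[0,0,0],[0,0,0],[0,0,0],[0,0,0],[0,0,0],[0,0,0],[0,0,0],[0,0,0]], "grip": [0,0,0,0,0,0,0,0]}}

```text
t: 25.72
eef_pos: [0.4353, 0.2899, 0.0942]
tool_rot: [[0.985, 0.17, -0.028], [0.17, -0.985, -0.001], [-0.028, -0.004, -1.0]]
ft_force: [-0.7, 0.3, -1.8]
finger_gap: 0.149
finger_force: 56.4
```

Request:
{"op": "jog_arm", "data": {"xyz": [[0,0,-0.03],[0,0,-0.1],[0,0,-0.2],[0,0,-0.35],[0,0,-0.5],[0,0,-0.65],[0,0,-0.75],[0,0,-0.78]], "rot": [[0,0,0],[0,0,0],[0,0,0],[0,0,0],[0,0,0],[0,0,0],[0,0,0],[0,0,0]], "grip": [0,0,0,0,0,0,0,0]}}

```text
t: 26.72
eef_pos: [0.435, 0.2887, 0.0547]
tool_rot: [[0.985, 0.169, -0.029], [0.169, -0.986, -0.001], [-0.028, -0.004, -1.0]]
ft_force: [-0.4, 0.1, -2.1]
finger_gap: 0.15
finger_force: 56.4
```

```bash
python3 pose.py;python3 lvl.py 2>/dev/null
```

```text
t 26.725
ft_force [-0.423  0.144 -2.136]
moment [-0.046  0.165 -0.006]
eef_pos [0.435 0.289 0.055]
finger_force 56.362
finger_gap 0.15
top [0.549 0.302] [0.17  0.065] 7.9 slope [0.2 0.2] z 0.0384 exp 0.03946498333666728
bead [0.6012 0.3119 0.0528] 28
side [0.545 0.303] [0.18  0.067] 7.3 slope [ 0.1 -1.3] z 0.0408 exp 0.03946498333666728
bead [0.602  0.3177 0.0536] 53
[0.43542431 0.28892462 0.05528295] [-0.028 -0.    -1.   ] [ 0.67769054  0.78772564 -2.21402541] 26.875 0.1526289990397088
plate slope deg x,y [ 0.3  -0.25] z at tcp+.115 0.03981586377213243 27890
```

The paddle is level and aligned with the lamp axis, so I'll advance in stages and watch the force.

Request:
{"op": "jog_arm", "data": {"xyz": [[0.06,0.01,0],[0.2,0.03,0],[0.42,0.06,0],[0.7,0.09,0],[1.0,0.13,0],[1.28,0.17,0],[1.5,0.2,0],[1.6,0.22,0]], "rot": [[0,0,0],[0,0,0],[0,0,0],[0,0,0],[0,0,0],[0,0,0],[0,0,0],[0,0,0]], "grip": [0,0,0,0,0,0,0,0]}}

```text
t: 27.88
eef_pos: [0.5162, 0.2999, 0.0551]
tool_rot: [[0.985, 0.169, -0.028], [0.169, -0.986, -0.0], [-0.028, -0.004, -1.0]]
ft_force: [-0.3, 0.2, -2.2]
finger_gap: 0.154
finger_force: 56.4
```

```bash
python3 pose.py
```

```text
t 27.875
ft_force [-0.261  0.188 -2.186]
moment [-0.021  0.104 -0.01 ]
eef_pos [0.516 0.3   0.055]
finger_force 56.362
finger_gap 0.154
top [0.634 0.314] [0.164 0.064] 7.3 slope [ 0.2 -0.1] z 0.039 exp 0.03991672428792172
bead [0.6833 0.3229 0.0535] 29
side [0.628 0.314] [0.177 0.067] 7.2 slope [ 0.4 -1.2] z 0.0412 exp 0.03991672428792172
bead [0.6846 0.3292 0.0549] 49
```

Request:
{"op": "jog_arm", "data": {"xyz": [[0.06,0.01,0],[0.18,0.02,0],[0.34,0.05,0],[0.52,0.07,0],[0.7,0.09,0],[0.86,0.12,0],[0.96,0.13,0],[1.0,0.14,0]], "rot": [[0,0,0],[0,0,0],[0,0,0],[0,0,0],[0,0,0],[0,0,0],[0,0,0],[0,0,0]], "grip": [0,0,0,0,0,0,0,0]}}

```text
t: 28.98
eef_pos: [0.5656, 0.3068, 0.0551]
tool_rot: [[0.985, 0.169, -0.028], [0.169, -0.986, -0.001], [-0.028, -0.004, -1.0]]
ft_force: [-0.3, -0.4, -1.3]
finger_gap: 0.153
finger_force: 56.4
```

Request:
{"op": "jog_arm", "data": {"xyz": [[0.06,0.01,0],[0.18,0.02,0],[0.34,0.05,0],[0.52,0.07,0],[0.68,0.09,0],[0.82,0.11,0],[0.91,0.12,0],[0.95,0.13,0]], "rot": [[0,0,0],[0,0,0],[0,0,0],[0,0,0],[0,0,0],[0,0,0],[0,0,0],[0,0,0]], "grip": [0,0,0,0,0,0,0,0]}}

```text
t: 29.98
eef_pos: [0.6131, 0.3133, 0.0551]
tool_rot: [[0.985, 0.169, -0.028], [0.169, -0.986, -0.0], [-0.028, -0.004, -1.0]]
ft_force: [-0.6, -0.4, -1.3]
finger_gap: 0.153
finger_force: 56.4
```

Request:
{"op": "jog_arm", "data": {"xyz": [[0,0,0],[0,0,0],[0,0,0],[0,0,0],[0,0,0],[0,0,0],[0,0,0],[0,0,0]], "rot": [[0,0,0],[0,0,0],[0,0,0],[0,0,0],[0,0,0],[0,0,0],[0,0,0],[0,0,0]], "grip": [0,0,0,0,0,0,0,0]}}

```text
t: 30.98
eef_pos: [0.6128, 0.3133, 0.0552]
tool_rot: [[0.985, 0.169, -0.028], [0.169, -0.986, -0.0], [-0.028, -0.004, -1.0]]
ft_force: [0.1, -0.6, -0.8]
finger_gap: 0.15
finger_force: 56.4
```

```bash
python3 pose.py; python3 lvl.py 2>/dev/null
python3 - <<'E'
from h import *
im,d,C=grab('top');K,R,t=C
v,u=np.mgrid[0:400,0:640];P=np.stack([(u-K[0,2])/K[0,0]*d,(v-K[1,2])/K[1,1]*d,d],-1)@R.T+t
m=(abs(P[...,0]-.59)<.05)&(P[...,1]>.1)&(P[...,1]<.24)&(P[...,2]>.03)&(P[...,2]<.05);print('glass',P[m].mean(0).round(3),m.sum())
m=(abs(P[...,0]-.58)<.07)&(abs(P[...,1]-.06)<.05)&(P[...,2]>.015)&(P[...,2]<.04);print('block',cv2.minAreaRect(P[m][:,:2].astype(np.float32)),np.median(P[m][:,2]))
E
```

```text
t 30.975
ft_force [ 0.08  -0.613 -0.779]
moment [0.013 0.141 0.018]
eef_pos [0.613 0.313 0.055]
finger_force 56.363
finger_gap 0.15
top [0.703 0.323] [0.09  0.062] 8.0 slope [ 0.3 -0.3] z 0.0388 exp 0.04000422394660447
bead [0.7691 0.2492 0.0615] 79
side [0.693 0.324] [0.095 0.067] 7.7 slope [ 0.2 -1.3] z 0.0408 exp 0.04000422394660447
bead [0.747  0.4206 0.0607] 287
[0.61280436 0.31331145 0.05516758] [-0.028 -0.    -1.   ] [-0.08201328  0.55499571 -1.96260359] 31.125 0.15798403377864706
plate slope deg x,y [ 0.31 -0.27] z at tcp+.115 0.039931365946856485 27948
glass [0.592 0.203 0.038] 37
block ((0.5857818722724915, 0.05279231816530228), (0.0901883915066719, 0.024326251819729805), 1.5111063718795776) 0.02374280988882682
```

```bash
python3 -c "
from station import ctrl
print(ctrl.sign_off())"
```

```text
the job is handed in; nothing more can be done
None
```

I handed the job in at about 31 s (no verdict came back): the clippings are wiped off and the block is back on the table. The gripper holds the paddle level in the lamp mouth with the bead about 45 mm inside by my estimate (I couldn't see it there). On the carry the paddle hit an unseen obstacle with about 18 N and twisted in the grip before I backed off; the bead stayed in its pocket, and the glass did not move.

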